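# Ready the fixture plate for inking its overhanging end

## Robot

A 6-joint arm with a two-finger parallel gripper is mounted at the origin on a cart in front of the work surface, level with it; the furniture and walls round the work are solid. World frame = base frame: x ahead of the robot, y to its left, z up, the work surface at z = 0. Lengths are in m, angles in rad, forces in N, time in s.
With the tool pointing down it reaches from about 0.35 to 0.775 m from the base axis. Payload 5.5 kg.
Tool frame: the origin (TCP) lies at the very end of the fingers, on their centre line; the grasp point (between the pads) lies 19 mm behind it; z points along the fingers, y is the direction in which the jaws open and shut (so a half turn about z gives the same grasp; the last joint's range is limited). The gripper opens to 85 mm and grips with 20 to 120 N. Pads are 22 mm wide; open, the fingers measure 114 mm over their backs; the gripper's body (76 mm by 85 mm) begins 54 mm behind the grasp point. The pads swing forward as they close: fully open they stand 13 mm farther back than shut.
Start: joints at [-1.332, 0.313, 0.046, 1.304, 0, 1.431], TCP at [0.213, -0.534, 0.231] pointing down, gripper open.
Joint ranges: [-2.76, 2.76], [-0.86, 1.69], [-1.03, 1.26], [-2.2, 2.34], [-1.47, 1.5], [-3.14, 3.14]. Speed limits (rad/s): [2.57, 2.57, 3.14, 3.14, 3.14, 3.14].

## Interface

Orientations are given as a unit quaternion [w, x, y, z].
In Python, from workcell import env gives the robot as it stands. The module is installed in compiled form; this text tells all that it offers.
- The arm moves only by the shell command python3 -m pendant 'ROWS' [FORCE]. ROWS is JSON, a list of rows, each an object with "fingers": the finger opening in mm, from 0 to 85.4; "delta_pos": the shift along the tool's x, y, z in mm, a list of three; "angular": the turn, a rotation vector about the tool's x, y, z in rad, a list of three. In form: [{"fingers": fingers, "delta_pos": [x, y, z], "angular": [ax, ay, az]}, ...]. A call has 1 to 12 rows; each row shifts and turns the commanded pose from where the row before left it, along the tool's axes as they then stand; what a row does not reach is not made up. A row lasts 1/10 s, in which the tool goes at most 50 mm and 8.59 degrees, less where a joint would pass 70% of its speed; a pose out of reach is approached as far as the arm can. A call is refused whole if a number of a shift passes 50 or a number of a turn 0.15, either way. A call with a gripper value outside its range is refused whole. The fingers move at their own pace and stop on an object; FORCE is the grip in N (left out, the last holds). Time passes only in rows, so rows that do not move let the fingers close. It gives the time, the measured TCP pose, the force and the opening at its end, in the units of the state.
- env.get_state(): the state, without advancing time (a new reading comes with each control period).
- env.read_camera(name): name is "scene" or "side" or "wrist"; returns the picture (384x512x3 uint8, blue, green, red); there is no depth.
- env.camera_params(name): a dict with "fx", "fy", "cx", "cy" (pixels), "view" (4x4, takes a point from world to camera coordinates). Camera axes: x right, y up, looking along -z (the intrinsics and any distortion apply to the point x, -y, -z); pixel columns grow to the right and rows downward; lengths in m; the calibration is good to about 2 mm. A picture is of the moment at which its call begins: read the wrist's pose just before it. camera_params takes no time and is no camera call; for the wrist camera it gives the pose at the moment of the call.
- env.hand_in(): hands the job in, once; it reports no verdict.
The state is a dict: "clock": time; "joint_pos": joint angles; "qvel": joint speeds; "tau": joint torques, N m; "tcp_pos": TCP position; "orientation": TCP orientation; "wrist_force": force on the tool from outside, world axes, zero at the start; "ft_torque": the same for the moment, N m; "finger_gap": finger opening in m.
Only numpy, scipy, OpenCV 4.12 (cv2) and the standard library are available. Lean on these libraries where they do the work, as an engineer would, in place of code of your own. Each camera call takes 0.05 s, during which the arm holds its last target. There are 200 camera calls.

## Task

The end of the aluminium fixture plate beyond its cross groove is about to be inked on both faces, so it has to hang clear of the bench. First mix the settled ink: turn the closed dropper bottle upside down, cap pointing steeply downwards, and stand it back upright where it stood. Then slide the plate, clamp end first and without lifting it, out over the left end of the bench until its groove lies on the bench edge and parallel to it; the clamp makes it tip there, so finish still holding the plate level and flat on the bench by its tail, and leave the other things undisturbed.

Things in the scene. Friction and masses are not known exactly. Their poses are not given: they have to be found in the camera images.
- bench_edge (a point): a fixed point on the straight left edge of the bench top, at the level of the top. The edge runs along this frame's x axis; y points outward, away from the bench; z up. The bench ends there: beyond it is free air down to the floor. No lip; the edge is straight for 0.25 m towards the robot and 0.3 m away from it
- plate: the loose aluminium fixture plate, 70 mm wide, 300 mm long, 8 mm thick, about 0.75 kg; origin at the middle of its underside; y along it to its clamp end, x across, z up. A pale bored clamp block on a seat (top 38 mm up) is fixed on the clamp end: the balance point is about 45 mm in front of the origin. It starts flat on the bench, clamp end to the left, turned up to 0.3 rad
- plate_line (a point): the plate's cross groove, a dark 4 mm line across its top with a small notch at each side: the point at mid-width on the plate's underside; axes as the plate's (the groove runs along x). It is 135 mm from the tail and 165 mm from the clamp end. With it on the bench edge the balance point is about 60 mm out: the tail rises unless held down (about 5 N at the rib)
- plate_rib (a point): the hand rib on the plate's tail, a flat-sided dark upright bar fixed to the plate: 12 mm thick across the plate (along x), 56 mm long along the plate (y), from the plate's top at 8 mm to 35 mm above the bench. This point is on its centre line, 22 mm above the bench, 97 mm behind the groove; axes as the plate's. Grip it across its 12 mm
- ink_mid (a point): the closed amber glass dropper bottle with a black rubber dropper cap; about 70 g, 102 mm tall. The point is on its axis, 51 mm above its foot; z points along the axis to the cap. The round body is 32 mm in diameter from the foot up to 55 mm, then narrows; grip it round the body. It stands on the bench to the right of the plate, in one of two places; the jar has the other
- jar_mid (a point): bystander: a round clear jar with a brown screw lid and a green label, 44 mm in diameter, 105 mm tall; the point is half-way up. It stands at least 150 mm from the dropper bottle
- height_block: bystander: a hardwood block with band marks, 40 x 50 x 85 mm, upright at the back; origin at the centre of its foot
- glass: bystander: a plain upturned glass tumbler, 69 mm in diameter, 88 mm tall, at the back; origin at the centre of its foot
- mug: bystander: a spotted mug, 92 mm in diameter, 93 mm tall, on the right; origin at the centre of its foot

How it is judged:
On the way, in this order (a step that is already met when the one before it is completed fails the run):
1. the dropper bottle is held upside down, its cap pointing steeply down (turned by more than 115 degrees) (angle between ink_mid's own z axis and vertical above 2 rad and contact force between the fingers and ink_dropper above 0.5 N), for 0.3 s.
2. the dropper bottle stands upright again where it stood (within 60 mm), let go (angle between ink_mid's own z axis and vertical below 0.1 rad and distance of ink_mid from where it was at the start of the episode below 0.06 m and contact force between each of the arm, the fingers and ink_dropper below 0.05 N and linear speed of ink_dropper below 0.03 m/s), for 0.2 s.
At the end, for the whole second after the job is handed in: Groove on the left bench edge within 6 mm and parallel within 0.08 rad, clamp end out; plate level within 0.03 rad, resting on the bench within 5 mm, still, held by the fingers with over 1 N; dropper bottle upright, released, within 60 mm of where it stood (y of plate_line in the frame of bench_edge between -0.006 and 0.006 m and angle between the y axis of plate_line and the y axis of bench_edge, either way round below 0.08 rad and y of plate_rib in the frame of bench_edge below -0.05 m and angle between plate_line's own z axis and vertical below 0.03 rad and height (world z) of plate_line between -0.005 and 0.005 m and contact force between the fingers and plate above 1 N and contact force between plate and workbench above 0.5 N and linear speed of plate below 0.02 m/s and angle between ink_mid's own z axis and vertical below 0.1 rad and distance of ink_mid from where it was at the start of the episode below 0.06 m and contact force between the fingers and ink_dropper below 0.05 N); the arm keeps its last pose, push and grip.
It fails at once if the plate tipped (more than 0.2 rad) (angle between plate_line's own z axis and vertical above 0.2 rad).
It fails at once if the plate was lifted off the bench instead of slid (more than 15 mm) (height (world z) of plate_line above 0.015 m).
It fails at once if a bystander was moved by more than 30 mm (distance of any of jar_mid, height_block, glass, mug from where it was at the start of the episode above 0.03 m).
It also fails if it takes over 72 s, if anything falls off the work surface, if the arm or the gripper's body presses on something with over 40 N, if the wrist force passes 120 N, or if a joint passes its speed limit or range.

## Working session

There is one attempt and no reset: what is moved stays moved. The work goes in short steps, Python scripts to look and compute and a shell command to move; the robot and the scene stay as the last step left them, time stands still between calls to the robot, and variables do not carry over. Pictures are saved under pics/ and viewed, about 8 in all and at most 12, crops included, and the job is handed in when it is done.

```bash
mkdir -p pics; cat > h.py <<'E'
import numpy as np,cv2
from workcell import env
from scipy.spatial.transform import Rotation as R
def snap(n,f):
    p=env.camera_params(n); im=env.read_camera(n); cv2.imwrite(f,im); return im,p
def ray(p,u,v):
    V=np.array(p['view']); d=np.array([(u-p['cx'])/p['fx'],-(v-p['cy'])/p['fy'],-1])
    Rm=V[:3,:3]; c=-Rm.T@V[:3,3]; return c,Rm.T@d
def atz(p,u,v,z):
    c,d=ray(p,u,v); return c+d*(z-c[2])/d[2]
def proj(p,X):
    V=np.array(p['view']); q=V[:3,:3]@np.array(X)+V[:3,3]
    return p['cx']+p['fx']*q[0]/-q[2], p['cy']-p['fy']*q[1]/-q[2]
E
python3 - <<'E'
from h import *
print(env.get_state())
for n in ('scene','side'):
    im,p=snap(n,f'pics/{n}0.png'); print(n,{k:(np.round(v,3).tolist()) for k,v in p.items()})
E
```

```text
{'clock': 0.0, 'joint_pos': array([-1.33159012e+00,  3.13965864e-01,  4.49776497e-02,  1.30361409e+00,
        1.13713161e-05,  1.43122920e+00]), 'qvel': array([ 0.000248  ,  0.00023958, -0.00024726,  0.00044894, -0.00039064,
        0.00029733]), 'tau': array([-2.08617882e-05, -4.80629468e+01,  2.98530793e+01,  1.95991178e-02,
       -3.57660099e-05,  1.30062936e-06]), 'tcp_pos': array([ 0.21251215, -0.53373121,  0.23042799]), 'orientation': array([-9.02151849e-04,  9.82119484e-01,  1.88256482e-01, -3.92892934e-05]), 'wrist_force': array([-0.40435579, -1.30500173, -0.03062286]), 'ft_torque': array([ 0.03053741, -0.0025987 , -0.00140918]), 'finger_gap': 0.08547386676798166}
scene {'fx': 347.191, 'fy': 347.191, 'cx': 252.332, 'cy': 187.087, 'view': [[-0.55, -0.835, 0.013, 0.294], [0.557, -0.355, 0.751, -0.368], [-0.623, 0.42, 0.66, -1.101], [0.0, 0.0, 0.0, 1.0]]}
side {'fx': 479.048, 'fy': 479.048, 'cx': 258.273, 'cy': 191.957, 'view': [[-0.846, -0.533, 0.02, 0.466], [0.358, -0.54, 0.762, -0.257], [-0.395, 0.651, 0.648, -1.406], [0.0, 0.0, 0.0, 1.0]]}
```

View pics/scene0.png

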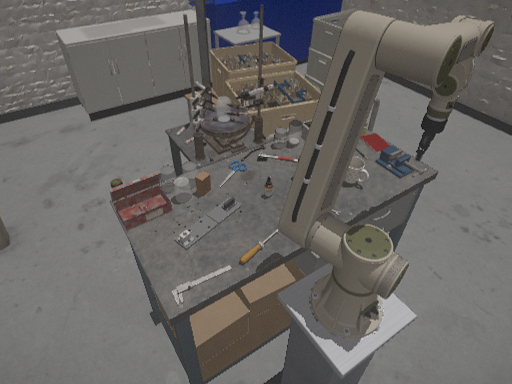

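View pics/side0.png

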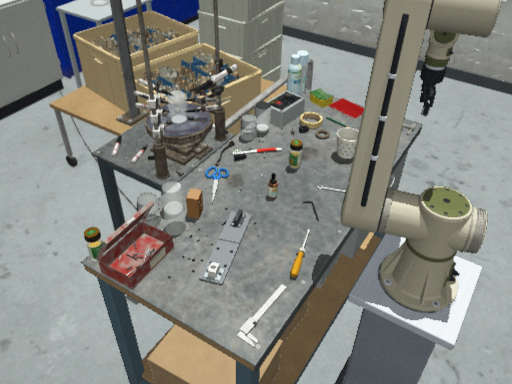

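The side view shows the plate from clamp at (213,268) to rib at (237,217), the dropper bottle at (273,187), the jar at (295,155), and the left bench edge running from about (90,265) to (245,348). I'll enlarge that area.

```bash
python3 - <<'E'
from h import *
im=cv2.imread('pics/side0.png'); c=im[165:365,80:330]
cv2.imwrite('pics/c.png',cv2.resize(c,None,fx=3,fy=3,interpolation=cv2.INTER_CUBIC))
p=env.camera_params('side')
for u,v,z in [(273,199,0),(295,169,0),(90,265,0),(245,348,0),(213,268,.038),(237,217,.03)]: print(u,v,atz(p,u,v,z).round(3))
E
```

```text
273 199 [ 0.538 -0.074  0.   ]
295 169 [ 0.557 -0.267  0.   ]
90 265 [0.839 0.482 0.   ]
245 348 [0.3   0.462 0.   ]
213 268 [0.506 0.317 0.038]
237 217 [0.573 0.096 0.03 ]
```

View pics/c.png

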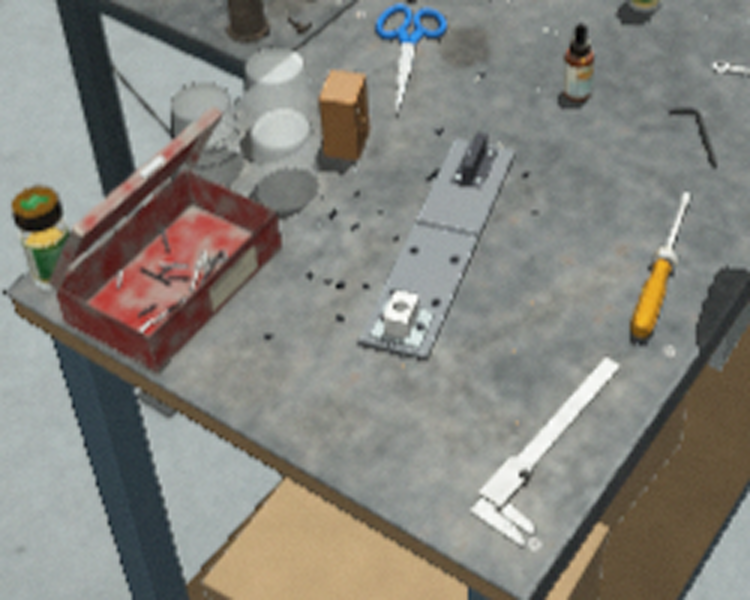

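```bash
python3 - <<'E'
from h import *
p=env.camera_params('side')
f=lambda a,b,z: atz(p,80+a/3,165+b/3,z).round(4)
for a,b in [(14,298),(150,372),(300,468),(400,526),(525,597)]: print('edge',f(a,b,0))
for a,b in [(360,341),(428,355),(457,139),(515,150),(417,223),(477,235)]: print('plate',f(a,b,.008))
print('rib',f(483,138,.035),f(467,178,.035)); print('bottle',f(576,100,0),f(580,32,.102)) 
print('box',f(155,368,0),f(280,240,.0),f(60,300,0));print('caliper',f(525,545,0),f(475,510,0),f(615,365,0))
E
```

```text
edge [0.8538 0.489  0.    ]
edge [0.6773 0.483  0.    ]
edge [0.4909 0.4888 0.    ]
edge [0.3814 0.4876 0.    ]
edge [0.2552 0.4851 0.    ]
plate [0.5298 0.3499 0.008 ]
plate [0.4653 0.328  0.008 ]
plate [0.6146 0.0628 0.008 ]
plate [0.5509 0.0422 0.008 ]
plate [0.576  0.1924 0.008 ]
plate [0.514  0.1722 0.008 ]
rib [0.575  0.0697 0.035 ] [0.5544 0.1308 0.035 ]
bottle [ 0.5424 -0.0754  0.    ] [ 0.5412 -0.0745  0.102 ]
box [0.6766 0.477  0.    ] [0.6851 0.2841 0.    ] [0.8141 0.4661 0.    ]
caliper [0.2811 0.4445 0.    ] [0.336  0.4394 0.    ] [0.3124 0.2349 0.    ]
```

```bash
cat >> h.py <<'E'
import json
from scipy.spatial.transform import Slerp
def pose():
    s=env.get_state(); q=s['orientation']; return s['tcp_pos'],R.from_quat(q[[1,2,3,0]])
def tool(az,tilt,roll=0):
    "tool z along azimuth az, tilt below horizontal; y left; roll about tool z"
    z=np.array([np.cos(az)*np.cos(tilt),np.sin(az)*np.cos(tilt),-np.sin(tilt)]); y=np.array([-np.sin(az),np.cos(az),0])
    return R.from_matrix(np.c_[np.cross(y,z),y,z])*R.from_rotvec([0,0,roll])
def plan(p1,R1,N,start=None,cyl=True):
    "proposed rows (printed) from the present pose to p1,R1 in N rows"
    p,r=start or pose(); az=lambda q:np.arctan2(q[1],q[0]) if cyl else 0.
    a0,a1=az(p),az(p1); Z=lambda a:R.from_rotvec([0,0,a])
    l0,l1=Z(-a0).apply(p),Z(-a1).apply(p1); S=Slerp([0,1],R.concatenate([Z(-a0)*r,Z(-a1)*R1]))
    for i in range(1,N+1):
        t=i/N; A=Z(a0+t*(a1-a0)); pn=A.apply(l0+t*(l1-l0)); rn=A*S([t])[0]
        d=np.round(1e3*r.inv().apply(pn-p)); w=np.round((r.inv()*rn).as_rotvec(),2)
        print(i,d.astype(int).tolist(),w.tolist()); p=p+r.apply(d/1e3); r=r*R.from_rotvec(w)
    return p,r
E
python3 - <<'E'
from h import *
az=np.arctan2(-.075,.541); T=tool(az,np.radians(30)); t=T.as_matrix()[:,2]
P=np.array([.541,-.075,.038])+t*.019
s=plan(P-t*.13+[0,0,.08],T,18); print(s[0],P)
E
```

```text
1 [33, -8, 3] [-0.05, -0.04, -0.14]
2 [34, -5, 2] [-0.05, -0.05, -0.13]
3 [33, -3, -1] [-0.05, -0.03, -0.14]
4 [33, 0, -1] [-0.05, -0.04, -0.14]
5 [33, 2, -4] [-0.06, -0.04, -0.13]
6 [31, 5, -4] [-0.07, -0.03, -0.13]
7 [31, 7, -6] [-0.06, -0.04, -0.14]
8 [29, 10, -6] [-0.07, -0.03, -0.13]
9 [28, 12, -7] [-0.07, -0.03, -0.13]
10 [26, 15, -8] [-0.08, -0.04, -0.12]
11 [24, 16, -8] [-0.08, -0.03, -0.13]
12 [22, 18, -8] [-0.08, -0.03, -0.12]
13 [21, 20, -8] [-0.08, -0.04, -0.12]
14 [18, 22, -8] [-0.09, -0.03, -0.12]
15 [15, 23, -8] [-0.09, -0.04, -0.11]
16 [14, 24, -7] [-0.09, -0.04, -0.12]
17 [11, 24, -7] [-0.1, -0.04, -0.11]
18 [9, 26, -5] [-0.09, -0.04, -0.11]
[ 0.44621985 -0.06172289  0.1733107 ] [ 0.55729861 -0.07725951  0.0285    ]
```

```bash
python3 -m pendant '[{"fingers":85,"delta_pos":[33,-8,3],"angular":[-0.05,-0.04,-0.13]},{"fingers":85,"delta_pos":[34,-5,2],"angular":[-0.05,-0.04,-0.13]},{"fingers":85,"delta_pos":[33,-3,-1],"angular":[-0.05,-0.03,-0.13]},{"fingers":85,"delta_pos":[33,0,-1],"angular":[-0.05,-0.04,-0.13]},{"fingers":85,"delta_pos":[33,2,-4],"angular":[-0.06,-0.04,-0.13]},{"fingers":85,"delta_pos":[31,5,-4],"angular":[-0.06,-0.03,-0.13]},{"fingers":85,"delta_pos":[31,7,-6],"angular":[-0.06,-0.04,-0.13]},{"fingers":85,"delta_pos":[29,10,-6],"angular":[-0.06,-0.03,-0.13]},{"fingers":85,"delta_pos":[28,12,-7],"angular":[-0.06,-0.03,-0.13]},{"fingers":85,"delta_pos":[26,15,-8],"angular":[-0.07,-0.04,-0.12]},{"fingers":85,"delta_pos":[24,16,-8],"angular":[-0.07,-0.03,-0.12]},{"fingers":85,"delta_pos":[22,18,-8],"angular":[-0.08,-0.03,-0.12]}]'
python3 - <<'E'
from h import *
az=np.arctan2(-.075,.541); T=tool(az,np.radians(30)); t=T.as_matrix()[:,2]
P=np.array([.541,-.075,.038])+t*.019
s=plan(P-t*.13+[0,0,.08],T,8); print(s[0],P)
E
```

```text
clock: 1.3
tcp_pos: [0.4442, -0.2357, 0.1959]
orientation: [0.336, 0.501, 0.791, -0.098]
wrist_force: [0.8, -0.3, -0.3]
finger_gap: 0.0849
1 [17, 14, -7] [-0.07, -0.03, -0.1]
2 [16, 14, -8] [-0.07, -0.03, -0.09]
3 [14, 16, -7] [-0.07, -0.03, -0.09]
4 [13, 17, -7] [-0.08, -0.03, -0.09]
5 [12, 17, -6] [-0.07, -0.03, -0.09]
6 [10, 18, -6] [-0.08, -0.03, -0.09]
7 [9, 19, -6] [-0.08, -0.03, -0.09]
8 [7, 19, -5] [-0.07, -0.04, -0.09]
[ 0.44627169 -0.06154419  0.17378541] [ 0.55729861 -0.07725951  0.0285    ]
```

```bash
python3 -m pendant '[{"fingers":85,"delta_pos":[17,14,-7],"angular":[-0.07,-0.03,-0.1]},{"fingers":85,"delta_pos":[16,14,-8],"angular":[-0.07,-0.03,-0.09]},{"fingers":85,"delta_pos":[14,16,-7],"angular":[-0.07,-0.03,-0.09]},{"fingers":85,"delta_pos":[13,17,-7],"angular":[-0.08,-0.03,-0.09]},{"fingers":85,"delta_pos":[12,17,-6],"angular":[-0.07,-0.03,-0.09]},{"fingers":85,"delta_pos":[10,18,-6],"angular":[-0.08,-0.03,-0.09]},{"fingers":85,"delta_pos":[9,19,-6],"angular":[-0.08,-0.03,-0.09]},{"fingers":85,"delta_pos":[7,19,-5],"angular":[-0.07,-0.04,-0.09]},{"fingers":85,"delta_pos":[0,0,0],"angular":[0,0,0]}]'
python3 - <<'E'
from h import *
print(env.get_state()['joint_pos'].round(2))
im,p=snap('wrist','pics/w1.png')
for X in ([.541,-.075,0],[.541,-.075,.102]): print(proj(p,X))
az=np.arctan2(-.075,.541); T=tool(az,np.radians(30)); t=T.as_matrix()[:,2]
P=np.array([.541,-.075,.038])+t*.019
s=plan(P-t*.09,T,3,cyl=False)
E
```

```text
clock: 2.2
tcp_pos: [0.4957, -0.0709, 0.265]
orientation: [0.45, 0.073, 0.89, -0.026]
wrist_force: [-0.2, -0.6, -0.5]
finger_gap: 0.0849
[-0.46 -0.49 -1.03  0.13  0.26 -0.17]
(np.float64(252.65765779591996), np.float64(-39.11227551182259))
(np.float64(254.73844741583252), np.float64(54.29412372709939))
1 [54, 0, 33] [-0.0, -0.04, -0.01]
2 [56, 0, 32] [-0.0, -0.04, -0.01]
3 [57, 0, 29] [-0.0, -0.03, -0.01]
```

View pics/w1.png

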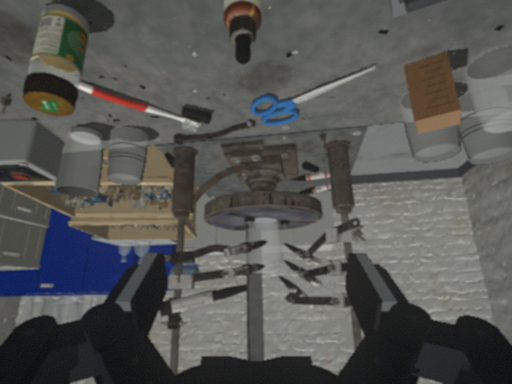

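The bottle's cap shows at (243,58) and its body at (240,10), about 12 px to the robot's right of the prediction. The arm is at its j3 fold limit here, so I'll come in from further forward and higher.

```bash
python3 - <<'E'
from h import *
p=env.camera_params('wrist')
print(atz(p,243,57,.1),atz(p,240,12,.055))
B=np.array([.541,-.079,.038]); T=tool(-.145,.65); t=T.as_matrix()[:,2]
P=B+t*.019
s=plan(P-t*.06+[0,0,.06],T,5,cyl=False); print(s[0])
s=plan(P,T,5,cyl=False,start=s)
E
```

```text
[ 0.54355418 -0.08577203  0.1       ] [ 0.54137279 -0.08759417  0.055     ]
1 [21, -1, 19] [0.0, 0.0, -0.0]
2 [21, 0, 19] [0.0, 0.01, -0.01]
3 [21, -1, 19] [0.0, -0.0, -0.0]
4 [21, 0, 19] [0.0, 0.0, -0.01]
5 [21, -1, 19] [0.0, 0.0, -0.0]
[ 0.5084965  -0.07458676  0.12338278]
1 [10, 0, 19] [0.0, 0.0, -0.0]
2 [9, 0, 20] [0.0, 0.0, -0.0]
3 [10, 0, 19] [0.0, 0.0, -0.0]
4 [10, 0, 19] [0.0, 0.0, -0.0]
5 [9, 0, 20] [0.0, 0.0, -0.0]
```

```bash
python3 -m pendant '[{"fingers":85,"delta_pos":[21,-1,19],"angular":[0,0,0]},{"fingers":85,"delta_pos":[21,-1,19],"angular":[0,0.01,-0.01]},{"fingers":85,"delta_pos":[21,-2,19],"angular":[0,0,0]},{"fingers":85,"delta_pos":[21,-1,19],"angular":[0,0,-0.01]},{"fingers":85,"delta_pos":[21,-1,19],"angular":[0,0,0]},{"fingers":85,"delta_pos":[0,0,0],"angular":[0,0,0]}]'
python3 - <<'E'
from h import *
print(env.get_state()['joint_pos'].round(2))
im,p=snap('wrist','pics/w2.png')
for y in (-.079,-.087): print(proj(p,[.541,y,0.055]),proj(p,[.541,y,.102]))
B=np.array([.541,-.082,.038]); T=tool(-.145,.65); t=T.as_matrix()[:,2]
P=B+t*.019;print(P)
s=plan(P,T,5,cyl=False)
E
```

```text
clock: 2.85
tcp_pos: [0.5416, -0.0883, 0.1785]
orientation: [0.404, 0.065, 0.912, -0.022]
wrist_force: [-0.1, -0.3, 0.0]
finger_gap: 0.085
[-0.43 -0.2  -1.03 -0.07  0.23 -0.19]
(np.float64(266.5838132103631), np.float64(66.77475024771384)) (np.float64(268.58950618565353), np.float64(126.38928135812031))
(np.float64(254.573672989052), np.float64(68.12026831161563)) (np.float64(255.39425313241887), np.float64(127.56912404033108))
[ 0.55596686 -0.08418553  0.02650146]
1 [21, 1, 23] [0.0, -0.02, -0.0]
2 [21, 1, 22] [0.01, -0.01, -0.0]
3 [22, 1, 22] [-0.0, -0.02, -0.0]
4 [22, 1, 21] [0.0, -0.02, -0.0]
5 [22, 1, 21] [0.0, -0.02, -0.0]
```

View pics/w2.png

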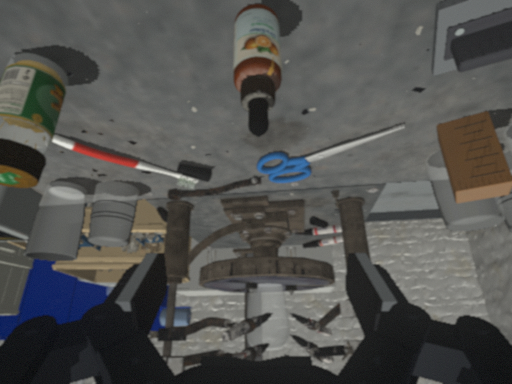

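```bash
python3 -m pendant '[{"fingers":85,"delta_pos":[21,0,22],"angular":[0,-0.02,0]},{"fingers":85,"delta_pos":[21,0,22],"angular":[0,-0.02,0]},{"fingers":85,"delta_pos":[21,0,22],"angular":[0,-0.02,0]},{"fingers":85,"delta_pos":[0,0,0],"angular":[0,0,0]}]'
python3 - <<'E'
from h import *
print(env.get_state()['joint_pos'].round(2))
B=np.array([.541,-.086,.038]); T=tool(-.145,.65); t=T.as_matrix()[:,2]
P=B+t*.019;print(P,pose()[1].as_matrix()[:,2])
s=plan(P,T,3,cyl=False)
E
```

```text
clock: 3.3
tcp_pos: [0.5885, -0.099, 0.1233]
orientation: [0.404, 0.062, 0.913, -0.018]
wrist_force: [-0.5, 0.7, -0.5]
finger_gap: 0.0853
[-0.41  0.03 -1.03 -0.29  0.22 -0.18]
[ 0.55596686 -0.08818553  0.02650146] [ 0.73445031 -0.08323978 -0.67353833]
1 [31, 2, 13] [0.01, -0.03, -0.0]
2 [32, 1, 13] [0.01, -0.03, -0.0]
3 [32, 2, 11] [0.0, -0.03, -0.0]
```

```bash
cat > fk.py <<'E'
from h import *
from scipy.optimize import least_squares
J=np.array([[-1.33159,.313966,.044978,1.303614,0,1.431229],[-.46,-.49,-1.03,.13,.26,-.17],[-.43,-.2,-1.03,-.07,.23,-.19],[-.41,.03,-1.03,-.29,.22,-.18]])
X=np.array([[.2125,-.5337,.2304],[.4957,-.0709,.265],[.5416,-.0883,.1785],[.5885,-.099,.1233]])
def fk(k,j):
    a,h,L1,L2,d,L3,L4,c=k
    e=j[2]-j[1]+c; pit=j[1]-j[2]+j[3]
    W=np.array([a+L1*np.sin(j[1])+L2*np.cos(e),0,h+L1*np.cos(j[1])+L2*np.sin(e)])
    f=np.array([np.cos(pit),0,-np.sin(pit)])
    t=np.cos(j[4])*f+np.sin(j[4])*np.array([0,1,0])
    p=W+[0,d,0]+L3*f+L4*t
    return R.from_rotvec([0,0,j[0]]).apply(p),R.from_rotvec([0,0,j[0]]).apply(t)
def res(k): return np.r_[np.concatenate([fk(k,j)[0]-x for j,x in zip(J,X)]),.02*(k-k0)]
k0=np.array([0,.2,.45,.4,.08,.1,.2,0.])
k=least_squares(res,k0).x
if __name__=='__main__':
    print(k.round(3),res(k)[:12].round(3),[fk(k,j)[1].round(2) for j in J],pose()[1].as_matrix()[:,2].round(2))
    lo=np.array([-2.7,-.85,-1.03,-2.2,-1.4]);hi=np.array([2.7,1.69,1.25,2.3,1.4])
    for P in ([.541,-.086,.038],[.541,-.086,.14]):
      for tilt in (.5,.65,.8,.95,1.1):
        t=tool(-.157,tilt).as_matrix()[:,2]; T=np.array(P)+.019*t
        r=min((least_squares(lambda j:np.r_[fk(k,j)[0]-T,.3*(fk(k,j)[1]-t)],np.array(x0,float),bounds=(lo,hi)) for x0 in ([-.3,.3,-.8,0,.2],[-.3,.1,-.3,.5,.1])),key=lambda r:r.cost)
        print(P,tilt,r.x.round(2),(fk(k,r.x)[0]-T).round(3),(fk(k,r.x)[1]-t).round(2))
E
python3 fk.py
```

```text
[-0.011  0.244  0.532  0.421  0.08   0.165  0.293  0.123] [-0.    -0.    -0.    -0.001 -0.001 -0.001  0.001  0.001  0.003 -0.001
  0.    -0.001] [array([-0.,  0., -1.]), array([ 0.79, -0.11, -0.6 ]), array([ 0.74, -0.09, -0.67]), array([ 0.73, -0.08, -0.68])] [ 0.73 -0.08 -0.67]
[0.541, -0.086, 0.038] 0.5 [-0.4   0.23 -1.03 -0.46  0.21] [ 0.052 -0.014  0.024] [-0.16  0.07 -0.22]
[0.541, -0.086, 0.038] 0.65 [-0.38  0.21 -1.03 -0.39  0.17] [ 0.034 -0.008  0.016] [-0.12  0.04 -0.14]
[0.541, -0.086, 0.038] 0.8 [-0.37  0.2  -1.03 -0.32  0.14] [ 0.016 -0.004  0.008] [-0.07  0.02 -0.06]
[0.541, -0.086, 0.038] 0.95 [-0.37  0.18 -1.02 -0.24  0.12] [ 0. -0.  0.] [-0.  0. -0.]
[0.541, -0.086, 0.038] 1.1 [-0.35  0.19 -0.86  0.06  0.09] [ 0. -0.  0.] [-0.  0. -0.]
[0.541, -0.086, 0.14] 0.5 [-0.4  -0.05 -1.03 -0.26  0.21] [ 0.03  -0.008  0.026] [-0.11  0.04 -0.17]
[0.541, -0.086, 0.14] 0.65 [-0.39 -0.05 -1.03 -0.21  0.18] [ 0.015 -0.004  0.013] [-0.06  0.02 -0.08]
[0.541, -0.086, 0.14] 0.8 [-0.38 -0.06 -1.03 -0.15  0.16] [ 0.001 -0.     0.001] [-0.  0. -0.]
[0.541, -0.086, 0.14] 0.95 [-0.37 -0.04 -0.88  0.12  0.12] [ 0.  0. -0.] [-0.  0. -0.]
[0.541, -0.086, 0.14] 1.1 [-0.35  0.02 -0.72  0.37  0.09] [0. 0. 0.] [-0.  0. -0.]
```

```bash
cat > b.py <<'E'
from fk import *
B=np.array([.541,-.086,.043]); T=tool(-.157,.96); t=T.as_matrix()[:,2]; P=B+t*.014
E
python3 - <<'E'
from b import *
s=plan(P+[0,0,.10],T,4,cyl=False); s=plan(P,T,4,cyl=False,start=s); print(P,s[0])
lo=np.array([-2.7,-.85,-1.0,-2.15,-1.4]);hi=np.array([2.7,1.69,1.25,2.3,1.4])
for X in ([.65,-.1,.45],[.65,-.1,.55],[.75,-.1,.45],[.7,-.1,.5]):
  for tilt in (0,-.2,-.4):
    d=tool(-.15,tilt).as_matrix()[:,2]
    r=least_squares(lambda j:np.r_[fk(k,j)[0]-X,.3*(fk(k,j)[1]-d)],[-.3,0,-.8,-.5,.2],bounds=(lo,hi))
    print(X,tilt,r.x.round(2),r.cost.round(5))
E
```

```text
1 [5, 2, -9] [0.01, 0.06, 0.0]
2 [6, 1, -8] [0.01, 0.05, 0.0]
3 [7, 2, -9] [0.0, 0.06, 0.01]
4 [6, 1, -8] [0.01, 0.05, -0.0]
1 [14, 0, 21] [0.0, 0.0, -0.0]
2 [15, 0, 20] [0.0, 0.0, -0.0]
3 [14, 0, 21] [0.0, 0.0, -0.0]
4 [15, 0, 20] [0.0, 0.0, -0.0]
[ 0.54893053 -0.08725542  0.03153132] [ 0.54859974 -0.08732387  0.03158103]
[0.65, -0.1, 0.45] 0 [-0.37 -0.22 -1.   -0.69  0.22] 0.00056
[0.65, -0.1, 0.45] -0.2 [-0.35 -0.13 -1.   -0.88  0.21] 0.00312
[0.65, -0.1, 0.45] -0.4 [-0.32  0.65 -1.   -2.15  0.16] 0.0038
[0.65, -0.1, 0.55] 0 [-0.38 -0.33 -0.94 -0.61  0.23] 0.0
[0.65, -0.1, 0.55] -0.2 [-0.37 -0.21 -1.   -0.92  0.21] 0.00041
[0.65, -0.1, 0.55] -0.4 [-0.34  0.01 -1.   -1.31  0.18] 0.00223
[0.75, -0.1, 0.45] 0 [-0.29  0.06 -0.94 -1.    0.14] 0.0
[0.75, -0.1, 0.45] -0.2 [-0.29  0.3  -1.   -1.49  0.14] 3e-05
[0.75, -0.1, 0.45] -0.4 [-0.29  0.58 -1.   -1.98  0.13] 0.0
[0.7, -0.1, 0.5] 0 [-0.33 -0.13 -0.96 -0.82  0.18] 0.0
[0.7, -0.1, 0.5] -0.2 [-0.32  0.03 -1.   -1.18  0.17] 0.00035
[0.7, -0.1, 0.5] -0.4 [-0.31  0.47 -1.   -1.92  0.14] 0.00076
```

```bash
python3 -m pendant '[{"fingers":85,"delta_pos":[5,2,-9],"angular":[0.01,0.06,0]},{"fingers":85,"delta_pos":[6,1,-8],"angular":[0.01,0.05,0]},{"fingers":85,"delta_pos":[7,2,-9],"angular":[0,0.06,0.01]},{"fingers":85,"delta_pos":[6,1,-8],"angular":[0.01,0.05,0]},{"fingers":85,"delta_pos":[0,0,0],"angular":[0,0,0]}]'
python3 - <<'E'
from b import *
s=plan(P+[0,0,.07],T,2,cyl=False);s=plan(P,T,4,cyl=False,start=s)
E
```

```text
clock: 3.8
tcp_pos: [0.55, -0.0875, 0.1377]
orientation: [0.304, 0.074, 0.95, -0.024]
wrist_force: [0.8, -1.0, -0.5]
finger_gap: 0.0852
1 [11, 0, 14] [0.0, 0.0, 0.0]
2 [11, 0, 15] [0.0, 0.01, 0.0]
1 [10, 0, 14] [0.0, -0.0, 0.0]
2 [10, 0, 15] [0.0, -0.0, 0.0]
3 [10, 0, 14] [0.0, -0.0, 0.0]
4 [10, 0, 14] [0.0, -0.0, 0.0]
```

```bash
python3 -m pendant '[{"fingers":85,"delta_pos":[11,0,14],"angular":[0,0,0]},{"fingers":85,"delta_pos":[11,0,15],"angular":[0,0,0]},{"fingers":85,"delta_pos":[10,0,14],"angular":[0,0,0]},{"fingers":85,"delta_pos":[10,0,15],"angular":[0,0,0]},{"fingers":85,"delta_pos":[10,0,14],"angular":[0,0,0]},{"fingers":85,"delta_pos":[10,0,14],"angular":[0,0,0]},{"fingers":85,"delta_pos":[0,0,0],"angular":[0,0,0]}]'; python3 -m pendant '[{"fingers":20,"delta_pos":[0,0,0],"angular":[0,0,0]},{"fingers":20,"delta_pos":[0,0,0],"angular":[0,0,0]},{"fingers":20,"delta_pos":[0,0,0],"angular":[0,0,0]},{"fingers":20,"delta_pos":[0,0,0],"angular":[0,0,0]},{"fingers":20,"delta_pos":[0,0,0],"angular":[0,0,0]},{"fingers":20,"delta_pos":[0,0,0],"angular":[0,0,0]},{"fingers":20,"delta_pos":[0,0,0],"angular":[0,0,0]},{"fingers":20,"delta_pos":[0,0,0],"angular":[0,0,0]}]' 40
python3 - <<'E'
from b import *
print(pose()[0],env.get_state()['joint_pos'].round(2))
im,p=snap('wrist','pics/w3.png')
s=plan(pose()[0]+[0.06,-.005,.2],T,6,cyl=False)
s=plan(np.array([.75,-.1,.5]),tool(-.15,-.15),11,cyl=False,start=s); print(s[0])
E
```

```text
clock: 4.5
tcp_pos: [0.5459, -0.0865, 0.026]
orientation: [0.3, 0.074, 0.951, -0.023]
wrist_force: [-0.3, 1.2, -0.0]
finger_gap: 0.085
clock: 5.3
tcp_pos: [0.5494, -0.0876, 0.0297]
orientation: [0.303, 0.074, 0.95, -0.024]
wrist_force: [-3.5, 0.5, 6.7]
finger_gap: 0.0309
[ 0.54937596 -0.08758559  0.02971832] [-0.37  0.16 -1.01 -0.21  0.12 -0.18]
1 [-27, 1, -21] [0.0, 0.0, 0.0]
2 [-28, 0, -22] [0.0, 0.0, 0.0]
3 [-27, 1, -21] [0.0, 0.0, 0.0]
4 [-28, 1, -21] [0.0, 0.0, 0.0]
5 [-27, 1, -22] [0.0, 0.01, 0.0]
6 [-28, 0, -21] [0.0, -0.0, 0.0]
1 [-24, 1, -13] [-0.0, -0.1, -0.0]
2 [-26, 2, -10] [-0.0, -0.1, -0.0]
3 [-27, 1, -8] [-0.0, -0.1, -0.0]
4 [-27, 1, -5] [-0.0, -0.1, -0.0]
5 [-27, 2, -3] [-0.0, -0.11, -0.0]
6 [-28, 1, 1] [-0.0, -0.1, -0.0]
7 [-28, 1, 3] [-0.0, -0.1, -0.0]
8 [-26, 2, 7] [-0.0, -0.1, -0.0]
9 [-27, 1, 8] [-0.0, -0.1, 0.0]
10 [-25, 1, 12] [-0.0, -0.1, 0.0]
11 [-24, 2, 14] [-0.0, -0.1, 0.0]
[ 0.75044829 -0.09965858  0.50014044]
```

View pics/w3.png

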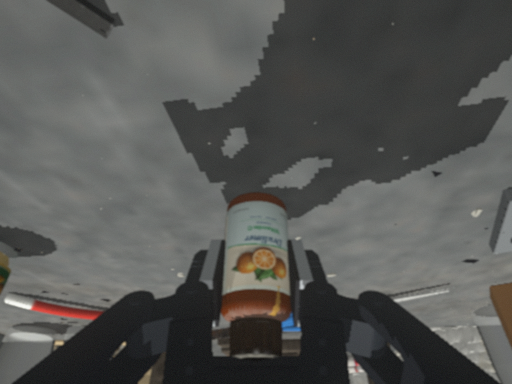

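The bottle is held between the pads, upright in the picture at (258,255), with a finger gap of 31 mm. Next I lift, pitch and roll it.

```bash
python3 -m pendant '[{"fingers":20,"delta_pos":[-10,0,-16],"angular":[0,0,0]},{"fingers":20,"delta_pos":[-28,0,-22],"angular":[0,0,0]},{"fingers":20,"delta_pos":[-27,1,-21],"angular":[0,0,0]},{"fingers":20,"delta_pos":[-28,1,-21],"angular":[0,0,0]},{"fingers":20,"delta_pos":[-27,1,-22],"angular":[0,0,0]},{"fingers":20,"delta_pos":[-28,0,-21],"angular":[0,0,0]}]' && python3 -m pendant '[{"fingers":20,"delta_pos":[-24,1,-13],"angular":[0,-0.1,0]},{"fingers":20,"delta_pos":[-26,2,-10],"angular":[0,-0.1,0]},{"fingers":20,"delta_pos":[-27,1,-8],"angular":[0,-0.1,0]},{"fingers":20,"delta_pos":[-27,1,-5],"angular":[0,-0.1,0]},{"fingers":20,"delta_pos":[-27,2,-3],"angular":[0,-0.11,0]},{"fingers":20,"delta_pos":[-28,1,1],"angular":[0,-0.1,0]},{"fingers":20,"delta_pos":[-28,1,3],"angular":[0,-0.1,0]},{"fingers":20,"delta_pos":[-26,2,7],"angular":[0,-0.1,0]},{"fingers":20,"delta_pos":[-27,1,8],"angular":[0,-0.1,0]},{"fingers":20,"delta_pos":[-25,1,12],"angular":[0,-0.1,0]},{"fingers":20,"delta_pos":[-24,2,14],"angular":[0,-0.1,0]}]'
python3 - <<'E'
from b import *
print(pose()[1].as_matrix()[:,2],env.get_state()['joint_pos'].round(2))
E
```

```text
clock: 5.95
tcp_pos: [0.5976, -0.0918, 0.2156]
orientation: [0.302, 0.074, 0.95, -0.023]
wrist_force: [1.1, -1.7, -0.3]
finger_gap: 0.0304
clock: 7.05
tcp_pos: [0.7364, -0.0985, 0.4866]
orientation: [0.758, 0.05, 0.647, -0.059]
wrist_force: [0.5, -1.0, -0.6]
finger_gap: 0.0305
[ 0.97567231 -0.15260681  0.15739981] [-0.3   0.11 -0.96 -1.23  0.14  0.02]
```

```bash
python3 -m pendant '[{"fingers":20,"delta_pos":[0,0,0],"angular":[0,0,0.14]},{"fingers":20,"delta_pos":[0,0,0],"angular":[0,0,0.14]},{"fingers":20,"delta_pos":[0,0,0],"angular":[0,0,0.14]},{"fingers":20,"delta_pos":[0,0,0],"angular":[0,0,0.14]},{"fingers":20,"delta_pos":[0,0,0],"angular":[0,0,0.14]},{"fingers":20,"delta_pos":[0,0,0],"angular":[0,0,0.14]},{"fingers":20,"delta_pos":[0,0,0],"angular":[0,0,0.14]},{"fingers":20,"delta_pos":[0,0,0],"angular":[0,0,0.14]},{"fingers":20,"delta_pos":[0,0,0],"angular":[0,0,0.14]},{"fingers":20,"delta_pos":[0,0,0],"angular":[0,0,0.14]},{"fingers":20,"delta_pos":[0,0,0],"angular":[0,0,0.14]},{"fingers":20,"delta_pos":[0,0,0],"angular":[0,0,0.14]}]' && python3 -m pendant '[{"fingers":20,"delta_pos":[0,0,0],"angular":[0,0,0.14]},{"fingers":20,"delta_pos":[0,0,0],"angular":[0,0,0.14]},{"fingers":20,"delta_pos":[0,0,0],"angular":[0,0,0.14]},{"fingers":20,"delta_pos":[0,0,0],"angular":[0,0,0.14]},{"fingers":20,"delta_pos":[0,0,0],"angular":[0,0,0.14]},{"fingers":20,"delta_pos":[0,0,0],"angular":[0,0,0.14]},{"fingers":20,"delta_pos":[0,0,0],"angular":[0,0,0.14]},{"fingers":20,"delta_pos":[0,0,0],"angular":[0,0,0.14]},{"fingers":20,"delta_pos":[0,0,0],"angular":[0,0,0.1]},{"fingers":20,"delta_pos":[0,0,0],"angular":[0,0,0]},{"fingers":20,"delta_pos":[0,0,0],"angular":[0,0,0]}]'
python3 - <<'E'
from b import *
M=R.from_quat([.074,.95,-.024,.303]); b=M.inv().apply([0,0,1]); r=pose()[1]
print('bottle axis',r.apply(b),np.degrees(np.arccos(r.apply(b)[2])),env.get_state()['joint_pos'].round(2))
snap('wrist','pics/w4.png'); snap('side','pics/s4.png')
E
```

```text
clock: 8.25
tcp_pos: [0.7366, -0.0986, 0.4852]
orientation: [0.547, 0.518, 0.394, 0.526]
wrist_force: [-0.5, 0.2, -0.8]
finger_gap: 0.031
clock: 9.35
tcp_pos: [0.7367, -0.0986, 0.4854]
orientation: [0.15, 0.65, 0.029, 0.744]
wrist_force: [0.6, 0.2, -1.6]
finger_gap: 0.0307
bottle axis [-0.73235205 -0.02615478 -0.6804237 ] 132.87676115542396 [-0.3   0.1  -0.96 -1.22  0.14  2.92]
```

View pics/s4.png

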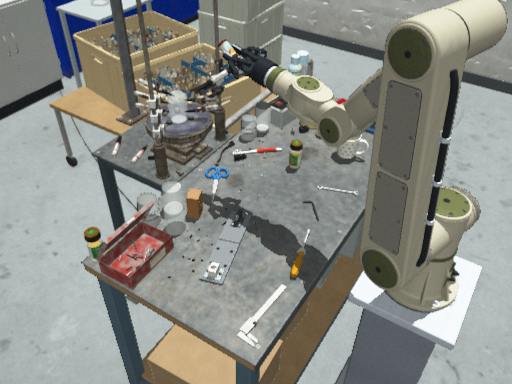

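The bottle is held cap-down at (228,50) on the gripper, its axis computed at 133°. I'll hold briefly, then roll back.

```bash
python3 -m pendant '[{"fingers":20,"delta_pos":[0,0,0],"angular":[0,0,0]},{"fingers":20,"delta_pos":[0,0,0],"angular":[0,0,0]},{"fingers":20,"delta_pos":[0,0,0],"angular":[0,0,-0.1]},{"fingers":20,"delta_pos":[0,0,0],"angular":[0,0,-0.14]},{"fingers":20,"delta_pos":[0,0,0],"angular":[0,0,-0.14]},{"fingers":20,"delta_pos":[0,0,0],"angular":[0,0,-0.14]},{"fingers":20,"delta_pos":[0,0,0],"angular":[0,0,-0.14]},{"fingers":20,"delta_pos":[0,0,0],"angular":[0,0,-0.14]},{"fingers":20,"delta_pos":[0,0,0],"angular":[0,0,-0.14]},{"fingers":20,"delta_pos":[0,0,0],"angular":[0,0,-0.14]},{"fingers":20,"delta_pos":[0,0,0],"angular":[0,0,-0.14]}]' && python3 -m pendant '[{"fingers":20,"delta_pos":[0,0,0],"angular":[0,0,-0.14]},{"fingers":20,"delta_pos":[0,0,0],"angular":[0,0,-0.14]},{"fingers":20,"delta_pos":[0,0,0],"angular":[0,0,-0.14]},{"fingers":20,"delta_pos":[0,0,0],"angular":[0,0,-0.14]},{"fingers":20,"delta_pos":[0,0,0],"angular":[0,0,-0.14]},{"fingers":20,"delta_pos":[0,0,0],"angular":[0,0,-0.14]},{"fingers":20,"delta_pos":[0,0,0],"angular":[0,0,-0.14]},{"fingers":20,"delta_pos":[0,0,0],"angular":[0,0,-0.14]},{"fingers":20,"delta_pos":[0,0,0],"angular":[0,0,-0.14]},{"fingers":20,"delta_pos":[0,0,0],"angular":[0,0,-0.14]},{"fingers":20,"delta_pos":[0,0,0],"angular":[0,0,-0.14]},{"fingers":20,"delta_pos":[0,0,0],"angular":[0,0,-0.14]}]'
python3 - <<'E'
from b import *
M=R.from_quat([.074,.95,-.024,.303]); G=np.array([.5494,-.0876,.0300])
s=plan(G+[.05,-.003,.18],M,12,cyl=False);s=plan(G+[0,0,.04],M,5,cyl=False,start=s);print(s[0])
E
```

```text
clock: 10.55
tcp_pos: [0.7367, -0.0987, 0.4856]
orientation: [0.551, 0.515, 0.397, 0.523]
wrist_force: [-0.1, -0.2, -1.9]
finger_gap: 0.031
clock: 11.75
tcp_pos: [0.7367, -0.0987, 0.4856]
orientation: [0.757, 0.048, 0.649, -0.061]
wrist_force: [-0.3, 0.6, -0.8]
finger_gap: 0.0308
1 [21, -1, -15] [-0.0, 0.09, 0.0]
2 [22, -1, -13] [-0.0, 0.09, 0.0]
3 [23, -1, -10] [-0.0, 0.1, 0.0]
4 [25, -1, -9] [-0.0, 0.09, 0.0]
5 [24, -1, -6] [-0.0, 0.09, 0.0]
6 [26, -1, -4] [-0.0, 0.09, 0.0]
7 [25, -1, -2] [-0.0, 0.1, 0.0]
8 [26, -1, 1] [-0.0, 0.09, 0.0]
9 [25, -1, 3] [-0.0, 0.09, 0.0]
10 [25, -1, 6] [-0.0, 0.09, 0.0]
11 [25, -1, 8] [-0.0, 0.1, 0.0]
12 [24, -1, 10] [-0.0, 0.09, 0.0]
1 [24, -1, 17] [-0.0, -0.0, 0.0]
2 [24, 0, 17] [-0.0, -0.0, 0.0]
3 [25, -1, 17] [-0.0, -0.0, 0.0]
4 [24, -1, 17] [-0.0, -0.0, 0.0]
5 [24, -1, 17] [-0.0, -0.0, 0.0]
[ 0.54932638 -0.08785704  0.07029502]
```

```bash
python3 -m pendant '[{"fingers":20,"delta_pos":[21,-1,-15],"angular":[0,0.09,0]},{"fingers":20,"delta_pos":[22,-1,-13],"angular":[0,0.09,0]},{"fingers":20,"delta_pos":[23,-1,-10],"angular":[0,0.1,0]},{"fingers":20,"delta_pos":[25,-1,-9],"angular":[0,0.09,0]},{"fingers":20,"delta_pos":[24,-1,-6],"angular":[0,0.09,0]},{"fingers":20,"delta_pos":[26,-1,-4],"angular":[0,0.09,0]},{"fingers":20,"delta_pos":[25,-1,-2],"angular":[0,0.1,0]},{"fingers":20,"delta_pos":[26,-1,1],"angular":[0,0.09,0]},{"fingers":20,"delta_pos":[25,-1,3],"angular":[0,0.09,0]},{"fingers":20,"delta_pos":[25,-1,6],"angular":[0,0.09,0]},{"fingers":20,"delta_pos":[25,-1,8],"angular":[0,0.1,0]},{"fingers":20,"delta_pos":[24,-1,10],"angular":[0,0.09,0]}]' && python3 -m pendant '[{"fingers":20,"delta_pos":[24,-1,17],"angular":[0,0,0]},{"fingers":20,"delta_pos":[24,0,17],"angular":[0,0,0]},{"fingers":20,"delta_pos":[25,-1,17],"angular":[0,0,0]},{"fingers":20,"delta_pos":[24,-1,17],"angular":[0,0,0]},{"fingers":20,"delta_pos":[24,-1,17],"angular":[0,0,0]},{"fingers":20,"delta_pos":[0,0,0],"angular":[0,0,0]}]'
python3 - <<'E'
from b import *
M=R.from_quat([.074,.95,-.024,.303]); G=np.array([.5494,-.0876,.0300])
s=plan(G,M,4,cyl=False)
E
```

```text
clock: 12.95
tcp_pos: [0.5993, -0.0894, 0.2096]
orientation: [0.301, 0.074, 0.951, -0.023]
wrist_force: [0.6, -0.4, -0.5]
finger_gap: 0.0306
clock: 13.55
tcp_pos: [0.5449, -0.084, 0.0651]
orientation: [0.297, 0.074, 0.952, -0.022]
wrist_force: [-1.0, -0.6, -1.7]
finger_gap: 0.0303
1 [4, -1, 8] [0.0, -0.0, -0.0]
2 [4, 0, 8] [0.0, -0.01, -0.0]
3 [4, -1, 8] [0.0, 0.0, -0.0]
4 [4, -1, 8] [0.0, -0.0, -0.0]
```

```bash
python3 -m pendant '[{"fingers":20,"delta_pos":[4,-1,8],"angular":[0,-0.01,0]},{"fingers":20,"delta_pos":[4,0,8],"angular":[0,0,0]},{"fingers":20,"delta_pos":[3,-1,6],"angular":[0,0,0]},{"fingers":20,"delta_pos":[0,0,0],"angular":[0,0,0]}]';python3 -m pendant '[{"fingers":20,"delta_pos":[2,-1,2],"angular":[0,0,0]},{"fingers":20,"delta_pos":[0,0,0],"angular":[0,0,0]}]'
python3 - <<'E'
from b import *
M=R.from_quat([.074,.95,-.024,.303]); G=np.array([.5494,-.0876,.0300])
s=plan(G,M,1,cyl=False)
E
```

```text
clock: 13.95
tcp_pos: [0.554, -0.0884, 0.0463]
orientation: [0.307, 0.074, 0.949, -0.024]
wrist_force: [0.6, -0.1, -0.8]
finger_gap: 0.031
clock: 14.15
tcp_pos: [0.553, -0.0892, 0.0435]
orientation: [0.307, 0.074, 0.949, -0.024]
wrist_force: [-0.2, 0.2, -0.5]
finger_gap: 0.0308
1 [11, 1, 9] [0.0, 0.01, 0.0]
```

```bash
python3 -m pendant '[{"fingers":20,"delta_pos":[5,1,4],"angular":[0,0.01,0]},{"fingers":20,"delta_pos":[4,0,3],"angular":[0,0,0]},{"fingers":20,"delta_pos":[0,0,0],"angular":[0,0,0]}]';python3 -m pendant '[{"fingers":20,"delta_pos":[1,0,2],"angular":[0,0,0]},{"fingers":20,"delta_pos":[0,0,0],"angular":[0,0,0]}]'
python3 - <<'E'
from b import *
M=R.from_quat([.074,.95,-.024,.303]); G=np.array([.5494,-.0876,.0300])
print(env.get_state()['wrist_force'],pose()[0])
s=plan(G,M,1,cyl=False)
im,p=snap('wrist','pics/w5.png'); im,_=snap('side','pics/s5.png')
a=cv2.imread('pics/w3.png')[160:370,180:340]; b=cv2.imread('pics/w5.png')[160:370,180:340]
c=cv2.resize(im[150:255,213:293],(320,420)); cv2.imwrite('pics/m5.png',np.hstack([cv2.resize(np.hstack([a,b]),(440,289)),np.zeros((289,0,3),np.uint8)]) if 0 else np.hstack([cv2.resize(a,(240,420)),cv2.resize(b,(240,420)),c]))
E
```

```text
clock: 14.45
tcp_pos: [0.5487, -0.0871, 0.0312]
orientation: [0.301, 0.074, 0.95, -0.023]
wrist_force: [-0.6, 0.4, -0.4]
finger_gap: 0.0309
clock: 14.65
tcp_pos: [0.55, -0.0876, 0.0298]
orientation: [0.302, 0.074, 0.95, -0.023]
wrist_force: [0.3, -0.5, -0.4]
finger_gap: 0.0309
[ 0.26768833 -0.54204108 -0.35626579] [ 0.55001116 -0.08756755  0.02984832]
1 [0, 0, 0] [0.0, -0.0, -0.0]
```

View pics/m5.png

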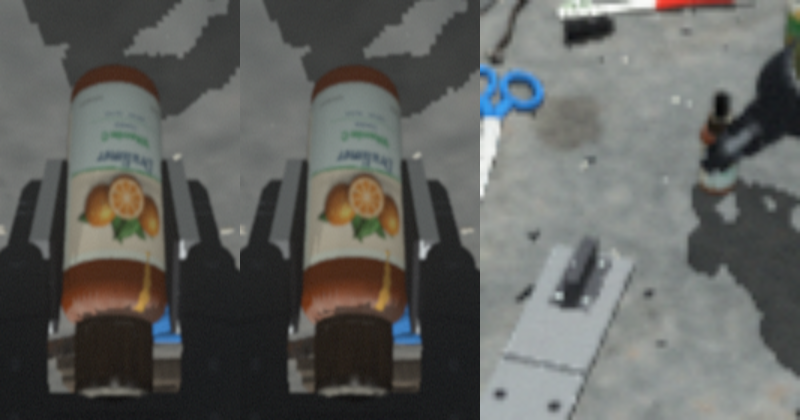

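The hand-to-bottle view matches the one just after grasping, so there was no slip. I'll set it down, release and rise.

```bash
python3 -m pendant '[{"fingers":20,"delta_pos":[0,0,1],"angular":[0,0,0]},{"fingers":20,"delta_pos":[0,0,0],"angular":[0,0,0]},{"fingers":38,"delta_pos":[0,0,0],"angular":[0,0,0]},{"fingers":38,"delta_pos":[0,0,0],"angular":[0,0,0]},{"fingers":85,"delta_pos":[0,0,0],"angular":[0,0,0]},{"fingers":85,"delta_pos":[0,0,0],"angular":[0,0,0]},{"fingers":85,"delta_pos":[0,0,0],"angular":[0,0,0]},{"fingers":85,"delta_pos":[0,0,0],"angular":[0,0,0]},{"fingers":85,"delta_pos":[0,0,0],"angular":[0,0,0]}]';python3 -m pendant '[{"fingers":85,"delta_pos":[-10,0,-14],"angular":[0,0,0]},{"fingers":85,"delta_pos":[-12,0,-17],"angular":[0,0,0]},{"fingers":85,"delta_pos":[-16,0,-24],"angular":[0,0,0]},{"fingers":85,"delta_pos":[-16,0,-24],"angular":[0,0,0]},{"fingers":85,"delta_pos":[-16,0,-24],"angular":[0,0,0]},{"fingers":85,"delta_pos":[-16,0,-24],"angular":[0,0,0]},{"fingers":85,"delta_pos":[0,0,0],"angular":[0,0,0]}]'
python3 - <<'E'
from b import *
im,p=snap('wrist','pics/w6.png'); im,p=snap('side','pics/s6.png')
for z in(0,.102): print(proj(p,[.541,-.08,z]))
a=cv2.imread('pics/side0.png')
cv2.imwrite('pics/m6.png',np.hstack([cv2.resize(x[150:250,200:310],(385,350),interpolation=cv2.INTER_CUBIC) for x in (a,im)]))
E
```

```text
clock: 15.65
tcp_pos: [0.5505, -0.0877, 0.0292]
orientation: [0.302, 0.074, 0.95, -0.023]
wrist_force: [-0.1, -0.3, -0.1]
finger_gap: 0.085
clock: 16.35
tcp_pos: [0.5505, -0.0883, 0.1885]
orientation: [0.306, 0.073, 0.949, -0.025]
wrist_force: [1.1, 0.1, 0.2]
finger_gap: 0.0849
(np.float64(273.0069038741677), np.float64(197.7583488813035))
(np.float64(274.22050207134964), np.float64(174.82708690704789))
```

View pics/m6.png

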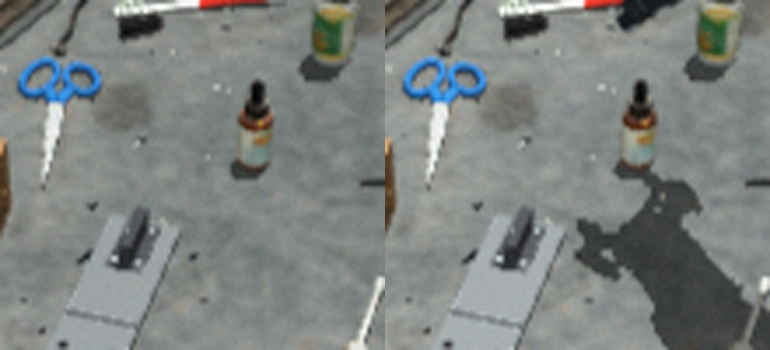

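The bottle stands upright at (640,130) in the right half, same spot as before. Next I go over the rib.

```bash
cat >> h.py <<'E'
def down(th):
    "tool down, x opposite to plate y; th = plate turn (plate y = (-sin th, cos th))"
    x=np.array([np.sin(th),-np.cos(th),0]); z=np.array([0,0,-1.]); return R.from_matrix(np.c_[x,np.cross(z,x),z])
E
python3 - <<'E'
from h import *
s=plan(np.array([.573,.085,.15]),down(.29),15,cyl=False); print(s[0])
E
```

```text
1 [1, 12, 2] [-0.04, 0.03, -0.13]
2 [0, 11, 2] [-0.04, 0.02, -0.13]
3 [-2, 12, 3] [-0.04, 0.03, -0.13]
4 [-3, 11, 3] [-0.04, 0.02, -0.13]
5 [-4, 10, 3] [-0.05, 0.03, -0.13]
6 [-7, 9, 4] [-0.04, 0.02, -0.13]
7 [-7, 9, 4] [-0.04, 0.03, -0.13]
8 [-8, 7, 4] [-0.04, 0.03, -0.13]
9 [-10, 6, 4] [-0.04, 0.02, -0.13]
10 [-10, 4, 4] [-0.04, 0.03, -0.12]
11 [-11, 3, 4] [-0.04, 0.02, -0.13]
12 [-11, 2, 3] [-0.05, 0.03, -0.13]
13 [-11, 0, 4] [-0.04, 0.03, -0.13]
14 [-12, -2, 3] [-0.04, 0.02, -0.13]
15 [-11, -4, 3] [-0.04, 0.03, -0.13]
[0.5733464  0.08553603 0.14958396]
```

```bash
python3 -m pendant '[{"fingers":85,"delta_pos":[1,12,2],"angular":[-0.04,0.03,-0.13]},{"fingers":85,"delta_pos":[0,11,2],"angular":[-0.04,0.02,-0.13]},{"fingers":85,"delta_pos":[-2,12,3],"angular":[-0.04,0.03,-0.13]},{"fingers":85,"delta_pos":[-3,11,3],"angular":[-0.04,0.02,-0.13]},{"fingers":85,"delta_pos":[-4,10,3],"angular":[-0.05,0.03,-0.13]},{"fingers":85,"delta_pos":[-7,9,4],"angular":[-0.04,0.02,-0.13]},{"fingers":85,"delta_pos":[-7,9,4],"angular":[-0.04,0.03,-0.13]},{"fingers":85,"delta_pos":[-8,7,4],"angular":[-0.04,0.03,-0.13]},{"fingers":85,"delta_pos":[-10,6,4],"angular":[-0.04,0.02,-0.13]},{"fingers":85,"delta_pos":[-10,4,4],"angular":[-0.04,0.03,-0.12]},{"fingers":85,"delta_pos":[-11,3,4],"angular":[-0.04,0.02,-0.13]},{"fingers":85,"delta_pos":[-11,2,3],"angular":[-0.05,0.03,-0.13]}]';python3 -m pendant '[{"fingers":85,"delta_pos":[-11,0,4],"angular":[-0.04,0.03,-0.13]},{"fingers":85,"delta_pos":[-12,-2,3],"angular":[-0.04,0.02,-0.13]},{"fingers":85,"delta_pos":[-11,-4,3],"angular":[-0.04,0.03,-0.13]},{"fingers":85,"delta_pos":[0,0,0],"angular":[0,0,0]}]'
python3 - <<'E'
from h import *
print(env.get_state()['joint_pos'].round(2))
im,p=snap('wrist','pics/w7.png'); print(proj(p,[.573,.089,.035]),proj(p,[.545,.182,.008]))
s=plan(np.array([.573,.085,.15]),down(.29),1,cyl=False)
E
```

```text
clock: 17.65
tcp_pos: [0.5659, 0.0509, 0.1537]
orientation: [0.068, -0.67, 0.739, -0.002]
wrist_force: [-0.8, -0.5, 0.2]
finger_gap: 0.085
clock: 18.05
tcp_pos: [0.5724, 0.0875, 0.1458]
orientation: [0.002, 0.803, -0.597, -0.003]
wrist_force: [-0.5, 0.0, -0.3]
finger_gap: 0.0848
[ 0.01  0.36 -0.09  1.12  0.   -1.85]
(np.float64(254.03654400011976), np.float64(187.5680213496386)) (np.float64(254.0907770685069), np.float64(269.3711365937637))
1 [2, 0, -4] [0.01, 0.0, -0.0]
```

View pics/w7.png

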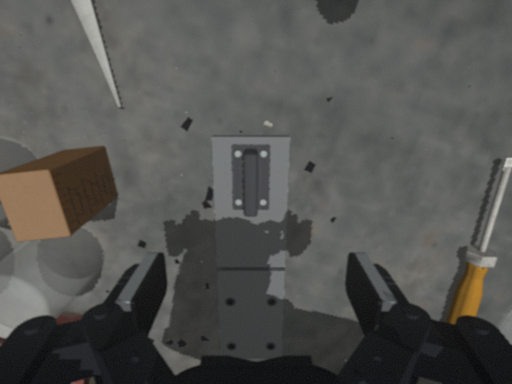

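The plate shows square-on with the rib's top around (250,183) and the groove at (251,269).

```bash
python3 - <<'E'
from h import *
p=env.camera_params('wrist')
r=atz(p,250.3,182,.035); g=atz(p,251.3,268.7,.008); t=atz(p,251,136.5,.008)
print(r,g,t); d=g-t; print(np.arctan2(-d[0],d[1]),np.linalg.norm(d),np.linalg.norm((g-r)[:2]))
gl=atz(p,217,269,.008);gr=atz(p,285,269,.008);print(np.arctan2(*(gr-gl)[[1,0]]),np.linalg.norm(gr-gl))
rib=np.array([*(g-.097*d/np.linalg.norm(d))[:2],0]); print('rib',rib)
s=plan(rib+[0,0,.03],down(.29),4,cyl=False); plan(rib+[0,0,.014],down(.29),1,cyl=False,start=s)
E
```

```text
[0.57723647 0.08449479 0.035     ] [0.54813199 0.18159875 0.008     ] [0.58633973 0.05204664 0.008     ]
0.28679136514359044 0.13506879432569066 0.1013718385181102
-2.8562725444034496 0.06957130450455683
rib [0.57557098 0.08856057 0.        ]
1 [0, -1, 29] [0.0, 0.0, -0.0]
2 [0, -1, 29] [0.0, 0.0, -0.0]
3 [0, -1, 29] [0.0, 0.0, -0.0]
4 [-1, -2, 29] [0.01, 0.0, -0.0]
1 [0, 1, 16] [-0.0, 0.0, -0.0]
```

```bash
python3 -m pendant '[{"fingers":85,"delta_pos":[0,-1,29],"angular":[0.01,0,0]},{"fingers":85,"delta_pos":[0,-1,29],"angular":[0,0,0]},{"fingers":85,"delta_pos":[0,-1,29],"angular":[0,0,0]},{"fingers":85,"delta_pos":[-1,-1,29],"angular":[0,0,0]},{"fingers":85,"delta_pos":[0,0,15],"angular":[0,0,0]},{"fingers":85,"delta_pos":[0,0,0],"angular":[0,0,0]}]'; python3 -m pendant '[{"fingers":5,"delta_pos":[0,0,0],"angular":[0,0,0]},{"fingers":5,"delta_pos":[0,0,0],"angular":[0,0,0]},{"fingers":5,"delta_pos":[0,0,0],"angular":[0,0,0]},{"fingers":5,"delta_pos":[0,0,0],"angular":[0,0,0]},{"fingers":5,"delta_pos":[0,0,0],"angular":[0,0,0]},{"fingers":5,"delta_pos":[0,0,0],"angular":[0,0,0]},{"fingers":5,"delta_pos":[0,0,0],"angular":[0,0,0]},{"fingers":5,"delta_pos":[0,0,0],"angular":[0,0,0]},{"fingers":5,"delta_pos":[0,0,0],"angular":[0,0,0]}]' 80
python3 - <<'E'
from h import *
im,p=snap('wrist','pics/w8.png'); print(env.get_state()['ft_torque'],pose()[1].as_euler('ZYX'))
r=pose()[1]; print('yaw th',np.arctan2(r.as_matrix()[0,0],-r.as_matrix()[1,0]))
E
```

```text
clock: 18.7
tcp_pos: [0.5738, 0.0872, 0.0145]
orientation: [-0.002, 0.8, -0.599, -0.0]
wrist_force: [0.1, -0.2, 0.9]
finger_gap: 0.085
clock: 19.6
tcp_pos: [0.5775, 0.0881, 0.0187]
orientation: [-0.004, 0.801, -0.598, 0.003]
wrist_force: [-1.4, -0.4, 5.3]
finger_gap: 0.0102
[-0.07238979  0.44299933  0.12123395] [-1.28199697e+00  2.40578927e-05 -3.13268169e+00]
yaw th 0.28879935832548886
```

View pics/w8.png

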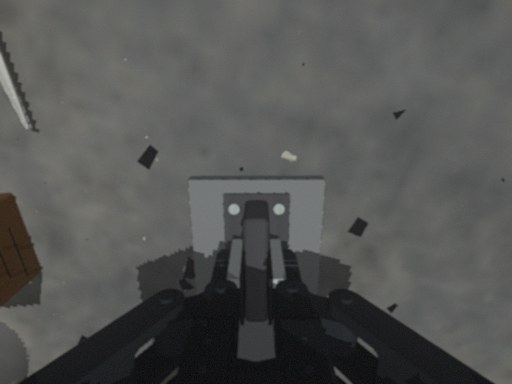

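The rib is gripped between the pads, centred at (256,270), with the hand pressing about 5 N down. I'll slide it now.

```bash
python3 - <<'E'
from h import *
p,_=pose(); s=plan(np.array([.525,.31,p[2]]),down(0.0),22,cyl=False,start=(p,down(.289))); print(s[0])
E
```

```text
1 [-10, -1, 0] [0.0, 0.0, 0.01]
2 [-11, 0, 0] [0.0, 0.0, 0.02]
3 [-10, 0, 0] [0.0, 0.0, 0.01]
4 [-10, -1, 0] [0.0, 0.0, 0.01]
5 [-11, 0, 0] [0.0, 0.0, 0.02]
6 [-10, 1, 0] [0.0, 0.0, 0.01]
7 [-11, 0, 0] [0.0, 0.0, 0.01]
8 [-10, 0, 0] [0.0, 0.0, 0.02]
9 [-10, 1, 0] [0.0, 0.0, 0.01]
10 [-11, 0, 0] [0.0, 0.0, 0.01]
11 [-10, 1, 0] [0.0, 0.0, 0.01]
12 [-10, 1, 0] [0.0, 0.0, 0.02]
13 [-11, 1, 0] [0.0, 0.0, 0.01]
14 [-10, 1, 0] [0.0, 0.0, 0.01]
15 [-10, 1, 0] [0.0, 0.0, 0.02]
16 [-10, 2, 0] [0.0, 0.0, 0.01]
17 [-11, 2, 0] [0.0, 0.0, 0.01]
18 [-10, 1, 0] [0.0, 0.0, 0.02]
19 [-10, 2, 0] [0.0, 0.0, 0.01]
20 [-10, 2, 0] [0.0, 0.0, 0.01]
21 [-10, 2, 0] [0.0, 0.0, 0.02]
22 [-10, 3, 0] [0.0, 0.0, 0.01]
[0.52452165 0.30952904 0.01870693]
```

```bash
python3 -m pendant '[{"fingers":5,"delta_pos":[-10,-1,0],"angular":[0,0,0.01]},{"fingers":5,"delta_pos":[-11,0,0],"angular":[0,0,0.02]},{"fingers":5,"delta_pos":[-10,0,0],"angular":[0,0,0.01]},{"fingers":5,"delta_pos":[-10,-1,0],"angular":[0,0,0.01]}]' && python3 -m pendant '[{"fingers":5,"delta_pos":[-11,0,0],"angular":[0,0,0.02]},{"fingers":5,"delta_pos":[-10,1,0],"angular":[0,0,0.01]},{"fingers":5,"delta_pos":[-11,0,0],"angular":[0,0,0.01]},{"fingers":5,"delta_pos":[-10,0,0],"angular":[0,0,0.02]},{"fingers":5,"delta_pos":[-10,1,0],"angular":[0,0,0.01]},{"fingers":5,"delta_pos":[-11,0,0],"angular":[0,0,0.01]},{"fingers":5,"delta_pos":[-10,1,0],"angular":[0,0,0.01]},{"fingers":5,"delta_pos":[-10,1,0],"angular":[0,0,0.02]}]'; python3 - <<'E'
from h import *
s=env.get_state(); r=pose()[1].as_matrix(); print(s['ft_torque'].round(2),'yaw',np.arctan2(r[0,0],-r[1,0]),r[:,2].round(3))
E
```

```text
clock: 20.05
tcp_pos: [0.5691, 0.1266, 0.0187]
orientation: [-0.002, 0.786, -0.619, 0.004]
wrist_force: [0.7, -7.7, 3.3]
finger_gap: 0.0101
clock: 20.85
tcp_pos: [0.5494, 0.2073, 0.0187]
orientation: [-0.003, 0.75, -0.661, 0.004]
wrist_force: [0.1, -7.7, 4.8]
finger_gap: 0.0102
[-1.51  0.1   0.19] yaw 0.12677244948880478 [ 0.009 -0.001 -1.   ]
```

```bash
python3 -m pendant '[{"fingers":5,"delta_pos":[-11,1,0],"angular":[0,0,0.01]},{"fingers":5,"delta_pos":[-10,1,0],"angular":[0,0,0.01]},{"fingers":5,"delta_pos":[-10,1,0],"angular":[0,0,0.02]},{"fingers":5,"delta_pos":[-10,2,0],"angular":[0,0,0.01]},{"fingers":5,"delta_pos":[-11,2,0],"angular":[0,0,0.01]},{"fingers":5,"delta_pos":[-10,1,0],"angular":[0,0,0.02]},{"fingers":5,"delta_pos":[-10,2,0],"angular":[0,0,0.01]},{"fingers":5,"delta_pos":[-10,2,0],"angular":[0,0,0.01]},{"fingers":5,"delta_pos":[-10,2,0],"angular":[0,0,0.02]},{"fingers":5,"delta_pos":[-10,2,0],"angular":[0,0,0.01]},{"fingers":5,"delta_pos":[0,0,0],"angular":[0,0,0]}]'; python3 - <<'E'
from h import *
s=env.get_state(); r=pose()[1].as_matrix(); print(s['ft_torque'].round(2),'yaw',np.arctan2(r[0,0],-r[1,0]),r[:,2].round(3))
im,p=snap('side','pics/s9.png')
cv2.imwrite('pics/c9.png',cv2.resize(im[195:355,120:320],(800,600*800//750),interpolation=cv2.INTER_CUBIC)[:600]) if 0 else cv2.imwrite('pics/c9.png',cv2.resize(im[205:355,120:320],(800,600),interpolation=cv2.INTER_CUBIC))
E
```

```text
clock: 21.95
tcp_pos: [0.5255, 0.3097, 0.0187]
orientation: [0.004, -0.707, 0.708, -0.002]
wrist_force: [-1.2, -2.5, 5.8]
finger_gap: 0.0102
[-0.48  0.27 -0.16] yaw -0.0014011964553924524 [ 0.009  0.002 -1.   ]
```

View pics/c9.png

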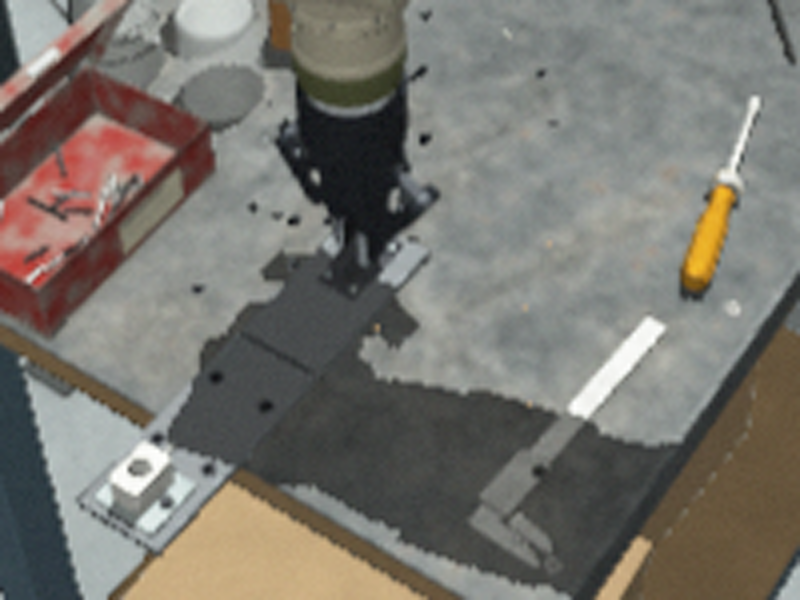

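The plate is square to the edge, with its groove from (247,334) to (310,373) and the bench edge passing about (150,418) and (330,520).

```bash
python3 - <<'E'
from h import *
p=env.camera_params('side'); f=lambda a,b,z:atz(p,120+a/4,205+b/4,z).round(4)
for a,b in [(247,334),(310,373),(278,354)]: print('groove',f(a,b,.008))
for a,b in [(60,360),(148,417),(300,505),(400,563)]: print('edge',f(a,b,0))
# edge in clean first picture: strongest brightness drop along y per x
im=cv2.GaussianBlur(cv2.cvtColor(cv2.imread('pics/side0.png'),6),(3,3),0).astype(np.float32)
for img,name in ((im,'side'),(cv2.GaussianBlur(cv2.cvtColor(cv2.imread('pics/scene0.png'),6),(3,3),0).astype(np.float32),'scene')):
  q=env.camera_params(name); ys=np.arange(.46,.51,.0005); out=[]
  for x in np.arange(.36,.64,.02):
    uv=np.array([proj(q,[x,y,0]) for y in ys],np.float32)
    g=cv2.remap(img,uv[None,:,0].copy(),uv[None,:,1].copy(),1)[0]; d=np.gradient(cv2.GaussianBlur(g[None],(1,1),0)[0],ys)
    out.append((round(x,2),round(float(ys[d.argmin()]),4),int(d.min())))
  print(name,out)
E
```

```text
groove [0.5513 0.4062 0.008 ]
groove [0.4934 0.4087 0.008 ]
groove [0.5221 0.408  0.008 ]
edge [0.6508 0.4908 0.    ]
edge [0.5674 0.4937 0.    ]
edge [0.4378 0.492  0.    ]
edge [0.3578 0.491  0.    ]
side [(np.float64(0.36), 0.4885, -11437), (np.float64(0.38), 0.4875, -9869), (np.float64(0.4), 0.489, -9570), (np.float64(0.42), 0.488, -7819), (np.float64(0.44), 0.4885, -8615), (np.float64(0.46), 0.4875, -6240), (np.float64(0.48), 0.4885, -8847), (np.float64(0.5), 0.488, -8228), (np.float64(0.52), 0.488, -7373), (np.float64(0.54), 0.488, -7546), (np.float64(0.56), 0.4875, -6683), (np.float64(0.58), 0.487, -8429), (np.float64(0.6), 0.487, -7601), (np.float64(0.62), 0.4875, -7884), (np.float64(0.64), 0.488, -8482)]
scene [(np.float64(0.36), 0.489, -5190), (np.float64(0.38), 0.489, -3408), (np.float64(0.4), 0.489, -5503), (np.float64(0.42), 0.4885, -5051), (np.float64(0.44), 0.489, -5775), (np.float64(0.46), 0.4895, -4317), (np.float64(0.48), 0.49, -5151), (np.float64(0.5), 0.4895, -4646), (np.float64(0.52), 0.49, -4451), (np.float64(0.54), 0.489, -5083), (np.float64(0.56), 0.4905, -4627), (np.float64(0.58), 0.4875, -4197), (np.float64(0.6), 0.4865, -2473), (np.float64(0.62), 0.485, -1881), (np.float64(0.64), 0.4855, -1985)]
```

```bash
python3 -m pendant '[{"fingers":5,"delta_pos":[-10,0,1],"angular":[0,0,0]},{"fingers":5,"delta_pos":[-10,0,1],"angular":[0,0,0]},{"fingers":5,"delta_pos":[-10,0,1],"angular":[0,0,0]},{"fingers":5,"delta_pos":[-10,0,1],"angular":[0,0,0]}]' 100; python3 -m pendant '[{"fingers":5,"delta_pos":[-10,0,0],"angular":[0,0,0]},{"fingers":5,"delta_pos":[-10,0,0],"angular":[0,0,0]},{"fingers":5,"delta_pos":[-10,0,0],"angular":[0,0,0]},{"fingers":5,"delta_pos":[-9,0,0],"angular":[0,0,0]},{"fingers":5,"delta_pos":[0,0,0],"angular":[0,0,0]},{"fingers":5,"delta_pos":[0,0,0],"angular":[0,0,0]}]'; python3 - <<'E'
from h import *
s=env.get_state(); r=pose()[1].as_matrix(); print(s['tcp_pos'],s['ft_torque'].round(2),'yaw',np.arctan2(r[0,0],-r[1,0]),r[:,2].round(3),s['joint_pos'].round(2))
im,p=snap('side','pics/s10.png'); im2,_=snap('scene','pics/sc10.png'); snap('wrist','pics/w10.png')
cv2.imwrite('pics/c10.png',cv2.resize(im[230:350,130:290],(800,600),interpolation=cv2.INTER_CUBIC))
E
```

```text
clock: 22.4
tcp_pos: [0.5286, 0.3447, 0.0187]
orientation: [0.003, -0.705, 0.709, -0.007]
wrist_force: [-1.3, -24.8, 34.4]
finger_gap: 0.0094
clock: 23.0
tcp_pos: [0.5288, 0.3864, 0.0187]
orientation: [0.005, -0.706, 0.708, -0.005]
wrist_force: [-0.7, -12.1, 23.7]
finger_gap: 0.0094
[0.52881568 0.38639174 0.01873996] [-2.6   0.27 -0.05] yaw -0.003684204591550597 [ 0.015 -0.    -1.   ] [ 0.51  0.59 -0.07  0.9  -0.01 -1.06]
```

The viewer limit is reached, so I'll measure the groove numerically in the images.

```bash
cat > g.py <<'E'
from h import *
def groove(f,name,lo,hi,xs):
    q=env.camera_params(name); im=cv2.cvtColor(cv2.imread(f),6).astype(np.float32); ys=np.arange(lo,hi,.0005); out=[]
    for x in xs:
        uv=np.array([proj(q,[x,y,.008]) for y in ys],np.float32)
        g=cv2.remap(im,uv[None,:,0].copy(),uv[None,:,1].copy(),cv2.INTER_CUBIC)[0]
        k=cv2.GaussianBlur(g[None],(41,1),8)[0]-cv2.GaussianBlur(g[None],(9,1),2)[0]
        k=k[12:-12]; i=k.argmax(); out.append((round(float(ys[i+12]),4),int(k[i])))
    print(f,out)
if __name__=='__main__':
    groove('pics/s9.png','side',.385,.435,np.arange(.50,.556,.008))
    groove('pics/s10.png','side',.455,.515,np.arange(.50,.556,.008))
    groove('pics/sc10.png','scene',.455,.515,np.arange(.50,.556,.008))
    groove('pics/side0.png','side',.385,.435,[.5])
E
python3 g.py
```

```text
pics/s9.png [(0.4075, 11), (0.4075, 10), (0.407, 9), (0.4075, 11), (0.4075, 11), (0.4065, 9), (0.4075, 9), (0.407, 8)]
pics/s10.png [(0.4835, 10), (0.484, 12), (0.4835, 11), (0.484, 10), (0.484, 12), (0.484, 8), (0.4835, 11), (0.483, 7)]
pics/sc10.png [(0.4845, 10), (0.4835, 7), (0.484, 6), (0.484, 10), (0.4845, 7), (0.484, 7), (0.4835, 7), (0.4835, 6)]
pics/side0.png [(0.424, 4)]
```

```bash
python3 -m pendant '[{"fingers":5,"delta_pos":[-3,0,-1],"angular":[0,0,0]},{"fingers":5,"delta_pos":[-2,0,0],"angular":[0,0,0]},{"fingers":5,"delta_pos":[0,0,0],"angular":[0,0,0]},{"fingers":5,"delta_pos":[0,0,0],"angular":[0,0,0]},{"fingers":5,"delta_pos":[0,0,0],"angular":[0,0,0]}]'; python3 - <<'E'
from g import *
snap('side','pics/s11.png'); snap('scene','pics/sc11.png')
for n,f in (('side','s11'),('scene','sc11')): groove(f'pics/{f}.png',n,.46,.52,np.arange(.50,.556,.008))
s=env.get_state(); print(s['tcp_pos'],s['wrist_force'],s['qvel'].round(3))
# edge right now beside the plate, and plate level: compare plate tail/clamp end height via side edges
for n,f in (('side','s11'),('scene','sc11')):
  q=env.camera_params(n); img=cv2.GaussianBlur(cv2.cvtColor(cv2.imread(f'pics/{f}.png'),6),(3,3),0).astype(np.float32); ys=np.arange(.475,.505,.0005); o=[]
  for x in (.40,.42,.44,.46,.58,.6):
    uv=np.array([proj(q,[x,y,0]) for y in ys],np.float32); d=np.gradient(cv2.remap(img,uv[None,:,0].copy(),uv[None,:,1].copy(),1)[0]); o.append((x,round(float(ys[d.argmin()]),4)))
  print(n,o)
E
```

```text
clock: 23.65
tcp_pos: [0.5283, 0.3903, 0.0187]
orientation: [0.004, -0.706, 0.709, -0.005]
wrist_force: [0.7, -14.7, 19.4]
finger_gap: 0.0097
pics/s11.png [(0.4875, 11), (0.488, 12), (0.488, 12), (0.4875, 7), (0.488, 10), (0.488, 7), (0.488, 11), (0.4875, 7)]
pics/sc11.png [(0.489, 8), (0.4885, 6), (0.4885, 7), (0.4885, 6), (0.4885, 10), (0.489, 9), (0.489, 7), (0.4885, 4)]
[0.52830385 0.39032653 0.01876782] [  0.65482955 -14.09210951  19.87873559] [-0.001  0.     0.001 -0.002 -0.001  0.002]
side [(0.4, 0.475), (0.42, 0.477), (0.44, 0.4775), (0.46, 0.475), (0.58, 0.488), (0.6, 0.487)]
scene [(0.4, 0.495), (0.42, 0.479), (0.44, 0.501), (0.46, 0.4765), (0.58, 0.485), (0.6, 0.4865)]
```

```bash
python3 - <<'E'
from h import *
a,b=[cv2.imread(f'pics/{f}.png').astype(int) for f in ('side0','s11')]
for n,(u0,u1,v0,v1) in dict(bottle=(266,280,173,198),jar=(288,303,140,168),block=(187,203,190,212),mug=(337,358,128,155)).items(): print(n,np.abs(a-b)[v0:v1,u0:u1].mean().round(1))
s=env.get_state(); print(s['clock'],s['tcp_pos'],s['wrist_force'])
env.hand_in()
E
```

```text
bottle 7.8
jar 3.0
block 43.4
mug 67.2
23.75 [0.52830385 0.39032653 0.01876782] [  0.65482955 -14.09210951  19.87873559]
the job is handed in; nothing more can be done
```

The job is done and handed in at 23.75 s. The hand-in gives no verdict, so the results below rest on my own measurements.

- **Bottle:** I turned it to about 133° from upright, held it there, stood it back on its spot and let go. A side-camera comparison right after release showed it upright in the same place.
- **Plate:** I slid it by the rib without lifting it and turned it about 0.29 rad to square it to the edge. I am still holding it with 100 N of grip and about 20 N of downward push.

**Last checks**
- **Groove position:** it measured y = 0.488 m in the side view and 0.489 m in the scene view. The bench edge was at 0.488 m and 0.489 m in the opening pictures, so they agree within about 1 mm.
- **Groove direction:** it is parallel to the edge, with no visible slope across the plate and a gripper yaw of about 0.004 rad at the last reading.
- **Level:** I judged this only from the fingertip height, which stayed at 18.7 mm through the whole slide.
- **Still:** joint speeds were essentially zero.

**Checks that failed or disagreed**
- My second look at the bench edge, after the plate was in place, failed because of shadows and the arm. The edge position therefore comes from the opening pictures only.
- In the last comparison of opening and final pictures, the bottle and jar areas had hardly changed. The block and mug areas differed strongly, and I did not look into it. The arm or its shadow over those spots would explain it, and nothing I did should have touched either object.
- The glass tumbler was not checked.
- The 12-picture viewing limit was used up before the end, so the final pose was measured but not seen.

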